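# Point out a vial and its free well, then press the log key

### The arm

A 7-joint arm with a two-finger parallel gripper is mounted at the origin on the work surface. World frame = base frame: x ahead of the robot, y to its left, z up, the work surface at z = 0. Lengths are in m, angles in rad, forces in N, time in s.
With the tool pointing down it reaches from about 0.4 to 0.85 m from the base axis. Payload 10.4 kg.
Tool frame: the origin (TCP) lies midway between the tips of the shut fingers; the grasp point (between the pads) lies 19 mm behind it (ctrl.tcp_to_grasp is the distance from the TCP to the grasp point, in m); z points along the fingers, x is the direction in which the jaws open and shut, and the axes are right-handed (so a half turn about z gives the same grasp; the last joint's range is limited). The gripper opens to 87 mm and grips with 3 to 60 N. Pads are 19 mm wide; open, the fingers measure 117 mm over their backs; the gripper's body (75 mm by 190 mm) begins 51 mm behind the grasp point.
Start: joints at [-1.341, 0.332, -0.065, 1.46, 0.022, 1.35, -0.088], TCP at [0.156, 0.605, 0.223] pointing down, gripper open.
Joint ranges: [-2.6, 2.6], [-0.5, 2.12], [-1.47, 1.34], [0.16, 2.42], [-1.27, 4.41], [0.06, 2.06], [-2.6, 2.6]. Speed limits (rad/s): [2.22, 2.22, 2.79, 2.79, 3.14, 3.14, 3.14].

### API

Orientations are given as a unit quaternion [x, y, z, w].
In Python, from bench import ctrl gives the robot as it stands.
- The arm moves only by the shell command python3 -m handwheel 'ROWS'. ROWS is JSON, a list of rows, each a list of 3 entries, a list of its own where there are three numbers: the shift along the tool's x, y, z in m, then the turn, a rotation vector about the tool's x, y, z in degrees, then the opening, from 0 (shut) to 1 (fully open). In form: [[[dx, dy, dz], [wx, wy, wz], claw], ...]. A call has 1 to 20 rows; each row is the pose to reach, as a shift and turn from the pose measured when the call began, along the tool's axes at that moment; what a row does not reach only later rows make up. A row lasts 1/10 s, in which the tool goes at most 50 mm and 8.59 degrees, less where a joint would pass 70% of its speed; a pose out of reach is approached as far as the arm can. A call with a gripper value outside its range is refused whole. The fingers move at their own pace and stop on an object; the grip force is fixed at half the most. Time passes only in rows, so rows that repeat a pose let the fingers close. It gives the time, the measured TCP pose, the force and the opening at its end, in the units of the state.
- ctrl.sense(): the state, without advancing time (a new reading comes with each control period).
- ctrl.get_image(name): name is "side" or "top" or "wrist"; returns (picture, depth): 420x560x3 uint8, red, green, blue; 420x560 float32, m along the optical axis (not along the pixel's ray), 0 where there is no reading.
- ctrl.camera_model(name): a dict with "intrinsics" (3x3 intrinsics, pixels), "pose" (4x4, takes a point from camera to world coordinates). Camera axes: x right, y down, z forward; pixel columns grow to the right and rows downward; lengths in m; the calibration is good to about 2 mm. A picture is of the moment at which its call begins: read the wrist's pose just before it. camera_model takes no time and is no camera call; for the wrist camera it gives the pose at the moment of the call.
- ctrl.sign_off(): hands the job in, once; it reports no verdict.
Trained networks look in the newest picture that a camera, given by its name, has taken for a name from the list of things; names that differ only in an ending like _2 or _b are one class to them, and where a whole thing is asked for, a point or a joint stands for the part that bears it (a point fixed in the world has none). Each returns a list of dicts, best first, with "score" (0 to 1); they miss things now and then, are a little off and sometimes report something else, mostly with a low value. They report only what shows in the picture. A call takes as long as a camera call. They do not tell look-alikes from the thing itself.
- ctrl.cut_out(camera, name): "region" (420x560 bool, what is visible of it) and "point" ([column, row] in pixels, amid what is visible of it).
The state is a dict: "clock": time; "joints": joint angles; "dq": joint speeds; "joint_torque": joint torques, N m; "position": TCP position; "ee_rot": TCP orientation; "wrist_force": force on the tool from outside, world axes, zero at the start; "ft_torque": the same for the moment, N m; "gripper_width": finger opening in m.
Only numpy, scipy, OpenCV 4.12 (cv2) and the standard library are available. Lean on these libraries where they do the work, as an engineer would, in place of code of your own. Each camera call takes 0.05 s, during which the arm holds its last target.

### The job

Show the bench camera the next transfer: point straight down at the cap of the tall vial in the cell box, fingertips just above it (about two centimetres) without touching, and stay there for two seconds; then point in the same way at the empty well of the heating block, just above its mouth, for two seconds. Then press the log key on the small console fully down with the fingertips, let it come up again and move clear. Do not touch or move any vial, the cell box or the heating block, and leave the other things on the bench where they are.

Things in the scene. Friction and masses are not known exactly. Their poses are not given: they have to be found in the camera images.
- tall_top (a point): centre of the top face of the tall vial's cap. The tall vial is an upright brown glass vial with a white cap 29 mm across and 16 mm high, 115 mm tall over all, the only tall one; it stands in one cell of the cell box, its cap top 119 mm above the bench. z is up.
- well_mouth (a point): centre of the mouth of the one empty well of the heating block, level with the block's top face, 105 mm above the bench; the well is 31 mm across and 50 mm deep. z is up.
- heater: heating block, fixed to the bench: white housing 190 x 150 mm (x, y), grey control panel along its -x side, up to 75 mm high; on it an aluminium block 115 x 118 mm, centred 25 mm to +x of the origin, top 105 mm above the bench, with four wells in a square, 54 mm apart, three of them filled by short vials whose caps rise 20 mm above the block. Origin: centre of the underside.
- cellbox: open cardboard cell box, fixed to the bench, 108 x 158 x 45 mm (x, y, z), six cells (2 along x, 3 along y, pitch about 52 x 51 mm), five of them holding an upright vial: one tall and four short, the short caps 74 mm above the bench. Origin: centre of the underside. Box and heating block stand one to the left and one to the right of the robot's middle line, either way round.
- tall: the tall vial itself; origin: centre of its underside, z up
- short1: short vial, 70 mm tall, otherwise like the tall one, loose; in the cell box; origin: centre of its underside, z up
- short2: short vial, 70 mm tall, otherwise like the tall one, loose; in the cell box; origin: centre of its underside, z up
- short3: short vial, 70 mm tall, otherwise like the tall one, loose; in the cell box; origin: centre of its underside, z up
- short4: short vial, 70 mm tall, otherwise like the tall one, loose; in the cell box; origin: centre of its underside, z up
- warm1: short vial, 70 mm tall, otherwise like the tall one, loose; in a well of the heating block, cap top 125 mm above the bench; origin: centre of its underside, z up
- warm2: short vial, 70 mm tall, otherwise like the tall one, loose; in a well of the heating block, cap top 125 mm above the bench; origin: centre of its underside, z up
- warm3: short vial, 70 mm tall, otherwise like the tall one, loose; in a well of the heating block, cap top 125 mm above the bench; origin: centre of its underside, z up
- key (a joint): travel of the log key in m: 0 up, 0.006 fully down; a spring brings it up again, fully down takes 5 N
- key_top (a point): centre of the top of the log key, a round white push button 34 mm across in a black collar, on the small grey console (80 x 80 x 35 mm, fixed to the bench) between cell box and heating block; it is pressed straight down. z is up.
- jar: brown jar, 68 mm across, 110 mm tall, loose; origin: centre of underside
- beaker: empty glass beaker, 60 mm across, 75 mm tall, loose; origin: centre of underside
- marker: black marker pen with a blue cap, lying, 135 mm long, 16 mm thick, loose; origin: middle of underside, x along it
- tipbox: blue box of pipette tips with a clear lid, 120 x 85 x 67 mm, loose; origin: centre of underside
- tape: roll of paper tape lying flat, 90 mm across, 19 mm high, loose; origin: centre of underside
- washbottle: white wash bottle, 68 mm across, 178 mm tall with its spout, loose; origin: centre of underside
Not all that is in view belongs to the job. What is shaped like the short2 but blue or purple is not meant.

How it is judged:
On the way, in this order (a step that is already met when the one before it is completed fails the run):
1. the fingers point down from just above the tall vial's cap, for a second (horizontal distance between the grasp point and tall_top below 0.018 m and z of the grasp point in the frame of tall_top between 0.018 and 0.065 m and angle between the grasp point's own z axis and vertical above 2.79 rad), for 1 s.
2. the fingers point down from just above the empty well, for a second (horizontal distance between the grasp point and well_mouth below 0.018 m and z of the grasp point in the frame of well_mouth between 0.018 and 0.065 m and angle between the grasp point's own z axis and vertical above 2.79 rad), for 1 s.
3. the log key is pressed down by the fingers (value of joint key above 0.0045 m and contact force between the fingers and key above 0.5 N), for 0.05 s.
At the end, for the whole second after the job is handed in: The log key is up again (within 1.5 mm), every vial is at rest within 8 mm of where it stood, and the other loose things are within 8 mm of where they stood (value of joint key below 0.0015 m and distance of each of tall, short1, short2, short3, short4, warm1, warm2, warm3, jar, beaker, marker, tipbox, tape, washbottle from where it was at the start of the episode below 0.008 m and linear speed of each of tall, short1, short2, short3, short4, warm1, warm2, warm3 below 0.02 m/s); the robot touches nothing.
It fails at once if a vial, the cell box or the heating block is touched by the robot (contact force between any of the fingers, the arm and tall above 0.3 N or contact force between any of the fingers, the arm and short1 above 0.3 N or contact force between any of the fingers, the arm and short2 above 0.3 N or contact force between any of the fingers, the arm and short3 above 0.3 N or contact force between any of the fingers, the arm and short4 above 0.3 N or contact force between any of the fingers, the arm and warm1 above 0.3 N or contact force between any of the fingers, the arm and warm2 above 0.3 N or contact force between any of the fingers, the arm and warm3 above 0.3 N or contact force between any of the fingers, the arm and cellbox above 0.3 N or contact force between any of the fingers, the arm and heater above 0.3 N).
It fails at once if a vial is shifted or lifted by more than 8 mm (distance of any of tall, short1, short2, short3, short4, warm1, warm2, warm3 from where it was at the start of the episode above 0.008 m).
It fails at once if another loose thing on the bench is shifted by more than 8 mm (distance of any of jar, beaker, marker, tipbox, tape, washbottle from where it was at the start of the episode above 0.008 m).
It also fails if it takes over 72 s, if anything falls off the work surface, if the arm or the gripper's body presses on something with over 40 N, if the wrist force passes 120 N, or if a joint passes its speed limit or range.

## Working session

There is one attempt and no reset: what is moved stays moved. The work goes in short steps, Python scripts to look and compute and a shell command to move; the robot and the scene stay as the last step left them, time stands still between calls to the robot, and variables do not carry over. Pictures are saved under pics/ and viewed, and the job is handed in when it is done.

```bash
mkdir -p pics; ls; python3 - <<'E'
from bench import ctrl
import cv2,numpy as np
print(ctrl.sense())
for n in ("side","top","wrist"):
    m=ctrl.camera_model(n);im,d=ctrl.get_image(n)
    cv2.imwrite(f"pics/{n}0.png",im[:,:,::-1]);np.savez(f"{n}0.npz",im=im,d=d,K=m["intrinsics"],T=m["pose"])
    print(n,np.round(m["pose"],3).tolist(),np.round(m["intrinsics"],1).tolist())
E
```

```text
pics
{'clock': 0.0, 'joints': array([-1.34059414,  0.33285126, -0.0647141 ,  1.46096763,  0.02159295,
        1.34991598, -0.08851755]), 'dq': array([-0.00073501,  0.00070905,  0.00125225, -0.00061017,  0.00130807,
       -0.00030515,  0.00082557]), 'joint_torque': array([-1.13774557e-03, -6.23251748e+01,  2.36538268e-02, -3.89908397e+01,
       -6.15770719e-02,  3.95819067e-02,  1.18604175e-04]), 'position': array([0.15621878, 0.6047425 , 0.22175429]), 'ee_rot': array([ 7.90601709e-01,  6.12330315e-01, -5.53738239e-04,  4.65557633e-04]), 'wrist_force': array([ 0.38495352,  0.10724815, -0.34860171]), 'ft_torque': array([-0.05252527, -0.03093472, -0.02106459]), 'gripper_width': 0.08682374446162076}
side [[0.88, -0.291, 0.375, 0.11], [-0.475, -0.526, 0.705, -0.825], [-0.008, -0.799, -0.601, 0.805], [0.0, 0.0, 0.0, 1.0]] [[419.5, 0.0, 274.2], [0.0, 419.5, 211.4], [0.0, 0.0, 1.0]]
top [[0.012, -0.994, 0.11, 0.431], [-1.0, -0.015, -0.027, -0.008], [0.029, -0.109, -0.994, 1.333], [0.0, 0.0, 0.0, 1.0]] [[453.6, 0.0, 277.4], [0.0, 453.6, 205.4], [0.0, 0.0, 1.0]]
wrist [[0.251, 0.935, 0.249, 0.088], [0.968, -0.242, -0.066, 0.623], [-0.002, 0.258, -0.966, 0.383], [0.0, 0.0, 0.0, 1.0]] [[308.2, 0.0, 279.0], [0.0, 308.2, 215.1], [0.0, 0.0, 1.0]]
```

View pics/top0.png

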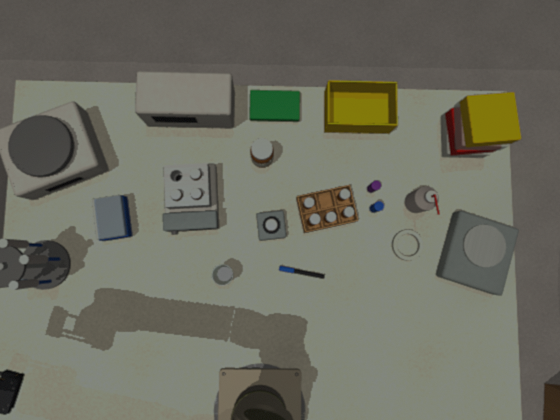

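View pics/side0.png

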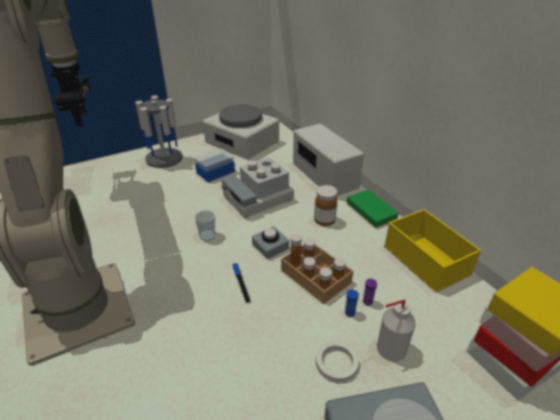

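View pics/wrist0.png

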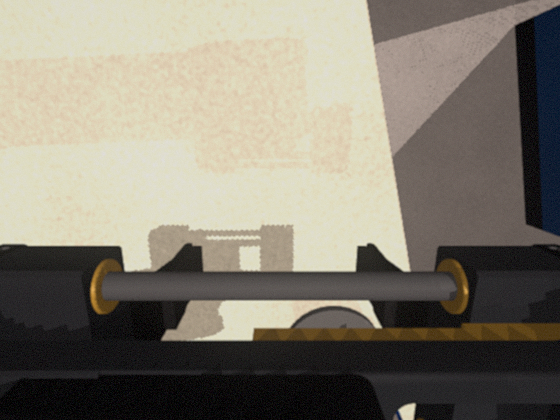

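The top view shows the cell box at about (327,208) with caps at (309,203), (345,195), (314,219), (331,216) and (348,212). The empty cell is at about (327,201). The heater is at (188,190), with its dark empty well at (176,175). The console key is at (272,225). The side view shows the tall vial at (296,243). Look-alikes are the purple and blue vials standing outside the box at (375,186) and (378,206). I'll measure these next.

```bash
cat > h.py <<'E'
import numpy as np,cv2
def load(n,k=0):
    z=np.load(f"{n}{k}.npz"); return z["im"],z["d"],z["K"],z["T"]
def world(n,u,v,d=None,k=0):
    im,D,K,T=load(n,k)
    if d is None: d=D[int(round(v)),int(round(u))]
    p=np.linalg.inv(K)@[u,v,1]*d
    return T[:3,:3]@p+T[:3,3]
def cloud(n,k=0):
    im,D,K,T=load(n,k); v,u=np.mgrid[:420,:560]
    P=np.stack([(u-K[0,2])/K[0,0]*D,(v-K[1,2])/K[1,1]*D,D],-1)
    return P@T[:3,:3].T+T[:3,3]
def plane(n,u,v,z,k=0):
    im,D,K,T=load(n,k); r=T[:3,:3]@np.linalg.inv(K)@[u,v,1]; return T[:3,3]+r*(z-T[2,3])/r[2]
E
python3 - <<'E'
from bench import ctrl
from h import *
for c in("top","side"):
    for n in("tall","short1","warm1","heater","cellbox","key_top","jar","beaker","marker","tipbox"):
        try: r=ctrl.cut_out(c,n)
        except Exception as e: print(n,e); continue
        C=cloud(c)
        for q in r[:7]:
            P=C[q["region"]]; P=P[np.isfinite(P).all(1)]
            hi=P[P[:,2]>np.percentile(P[:,2],95)-.006]
            print(c,n,round(q["score"],2),np.round(q["point"]),"top",np.round(np.median(hi,0),3),"min",np.round(np.percentile(P,2,0),3),"max",np.round(np.percentile(P,98,0),3),len(P))
for n,(x0,y0,x1,y1) in dict(top=(150,130,400,260),side=(200,140,420,320)).items():
    im=load(n)[0][y0:y1,x0:x1]
    s=min(800/(x1-x0),600/(y1-y0)); cv2.imwrite(f"pics/{n}_crop.png",cv2.resize(im,None,fx=s,fy=s,interpolation=2)[:,:,::-1])
E
```

```text
top tall 0.62 [313. 221.] top [ 0.53  -0.142  0.119] min [ 0.518 -0.164  0.004] max [ 0.544 -0.129  0.123] 134
top short1 0.71 [376. 205.] top [ 0.574 -0.326  0.07 ] min [ 0.56  -0.341 -0.   ] max [ 0.587 -0.314  0.076] 135
top short1 0.47 [308. 203.] top [ 0.581 -0.13   0.074] min [ 0.568 -0.141  0.027] max [ 0.593 -0.117  0.077] 85
top short1 0.47 [330. 217.] top [ 0.54  -0.192  0.074] min [ 0.529 -0.204  0.023] max [ 0.554 -0.179  0.078] 104
top short1 0.43 [348. 211.] top [ 0.555 -0.243  0.074] min [ 0.543 -0.254  0.028] max [ 0.569 -0.228  0.078] 105
top warm1 0.6 [199. 194.] top [0.596 0.178 0.125] min [0.581 0.165 0.104] max [0.608 0.191 0.129] 98
top warm1 0.55 [179. 192.] top [0.591 0.231 0.126] min [0.578 0.219 0.105] max [0.603 0.244 0.129] 89
top heater 0.55 [191. 202.] top [0.618 0.207 0.105] min [0.498 0.13  0.019] max [0.677 0.273 0.11 ] 3366
top cellbox 0.7 [327. 206.] top [ 0.57  -0.189  0.045] min [ 0.509 -0.267 -0.   ] max [ 0.63  -0.105  0.048] 1434
top key_top 0.67 [262. 155.] top [0.724 0.004 0.11 ] min [ 0.691 -0.025  0.014] max [0.75  0.032 0.115] 552
top key_
[... 2150 characters left out ...]
 0.506 -0.042  0.049] max [ 0.537 -0.015  0.061] 93
side jar 0.89 [324. 202.] top [0.726 0.001 0.111] min [ 0.694 -0.031  0.01 ] max [0.753 0.026 0.113] 807
side jar 0.16 [272. 233.] top [ 0.522 -0.027  0.057] min [ 0.506 -0.042  0.046] max [ 0.54  -0.011  0.061] 104
side beaker 0.75 [205. 222.] top [0.386 0.103 0.075] min [0.355 0.078 0.003] max [0.409 0.136 0.077] 536
side marker 0.57 [239. 282.] top [ 0.388 -0.117  0.015] min [ 0.373 -0.182  0.009] max [ 0.401 -0.062  0.019] 200
side tipbox 0.89 [218. 167.] top [0.533 0.421 0.068] min [0.473 0.375 0.003] max [0.597 0.465 0.071] 1006
side tipbox 0.49 [325. 204.] top [0.726 0.002 0.111] min [ 0.694 -0.031  0.009] max [0.752 0.026 0.113] 811
```

View pics/top_crop.png

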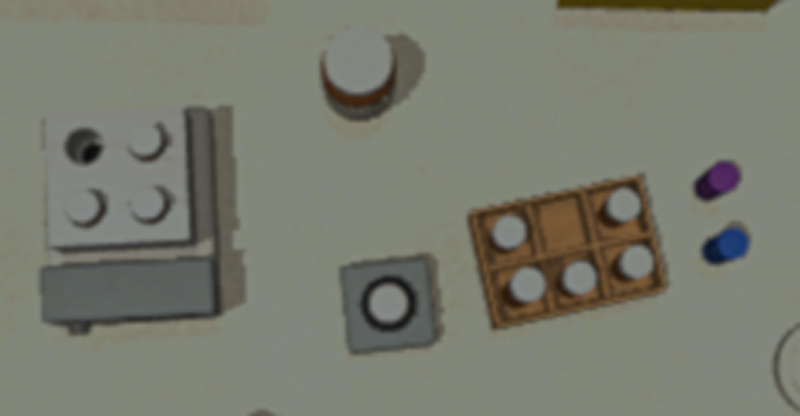

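View pics/side_crop.png

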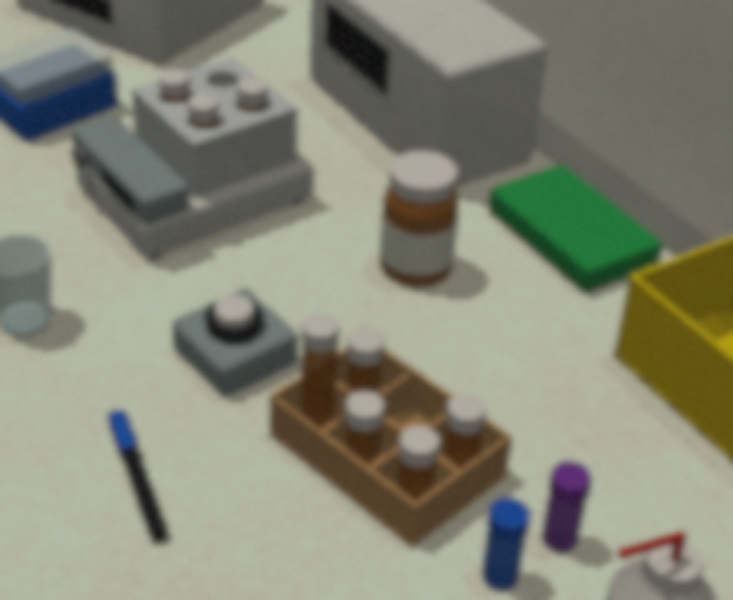

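The crops confirm the choice. The tall vial is the only high cap, at side (296,243) and top (313,219), and it measures (0.532,-0.143,0.119) from both views. The blue and purple vials outside the box are ruled out. Next I'll pin down the empty well and check for obstacles on the path.

```bash
python3 - <<'E'
from h import *
for c,(u0,u1,v0,v1) in dict(top=(166,186,166,184),side=(255,278,156,168)).items():
    im,D,K,T=load(c); C=cloud(c)
    g=cv2.cvtColor(im,cv2.COLOR_RGB2GRAY)[v0:v1,u0:u1]
    m=(C[v0:v1,u0:u1,2]<.1)
    m2=g<np.percentile(g,90)*.72
    vs,us=np.nonzero(m2); u,v=us.mean()+u0,vs.mean()+v0
    print(c,"dark",u,v,m2.sum(),plane(c,u,v,.105))
    bb=[plane(c,us.min()+u0,v,.105)[:2],plane(c,us.max()+u0,v,.105)[:2],plane(c,u,vs.min()+v0,.105)[:2],plane(c,u,vs.max()+v0,.105)[:2]]
    print(np.round(bb,3).tolist())
    big=cv2.resize(im[v0-15:v1+15,u0-20:u1+20],None,fx=10,fy=10,interpolation=2);cv2.imwrite(f"pics/well_{c}.png",big[:,:,::-1])
for c in("top","side"):
    C=cloud(c).reshape(-1,3); C=C[(C[:,2]>.13)&(C[:,2]<.9)&(C[:,0]>0)&(C[:,0]<.8)&(C[:,1]>-.4)&(C[:,1]<.85)]
    q=np.round(C[:,:2]/.1).astype(int)
    for k in np.unique(q,axis=0):
        s=C[(q==k).all(1),2]
        if len(s)>5: print(c,k*.1,len(s),s.min().round(2),s.max().round(2))
E
```

```text
top dark 175.61682242990653 175.2710280373832 107 [0.64523847 0.23764472 0.105     ]
[[0.645, 0.253], [0.645, 0.223], [0.66, 0.238], [0.629, 0.237]]
side dark 262.344262295082 161.72131147540983 61 [0.64226843 0.25424352 0.105     ]
[[0.621, 0.266], [0.664, 0.242], [0.66, 0.288], [0.627, 0.224]]
top [ 0.  -0.1] 12 0.18 0.22
top [0.  0.1] 7 0.13 0.16
top [ 0.1 -0.1] 113 0.14 0.25
top [0.1 0. ] 857 0.13 0.3
top [0.1 0.1] 25 0.23 0.28
top [0.1 0.5] 429 0.29 0.34
top [0.2 0.5] 367 0.29 0.34
top [0.2 0.6] 11 0.23 0.32
top [0.3 0.6] 72 0.13 0.23
top [0.4 0.6] 1295 0.13 0.23
top [0.5 0.6] 155 0.13 0.23
top [0.6 0.6] 41 0.13 0.14
top [0.7 0.5] 153 0.13 0.14
top [0.7 0.6] 627 0.13 0.14
top [0.7 0.7] 102 0.13 0.14
top [0.8 0.5] 26 0.13 0.14
top [0.8 0.6] 257 0.13 0.14
top [0.8 0.7] 19 0.13 0.14
side [ 0.  -0.1] 2001 0.13 0.33
side [0. 0.] 4119 0.2 0.6
side [0.  0.1] 44 0.45 0.6
side [ 0.1 -0.1] 477 0.13 0.32
side [0.1 0. ] 4059 0.13 0.6
side [0.1 0.1] 2609 0.24 0.67
side [0.1 0.2] 189 0.61 0.65
side [0.1 0.3] 85 0.59 0.64
side [0.1 0.4] 42 0.56 0.6
side [0.1 0.5] 358 0.22 0.56
side [0.1 0.6] 951 0.22 0.54
side [0.2 0.3] 28 0.6 0.63
side [0.2 0.4] 97 0.57 0.61
side [0.2 0.5] 421 0.23 0.6
side [0.2 0.6] 1352 0.22 0.58
side [0.2 0.7] 90 0.22 0.34
side [0.3 0.6] 54 0.13 0.23
side [0.3 0.7] 12 0.13 0.23
side [0.4 0.6] 720 0.13 0.23
side [0.4 0.7] 80 0.13 0.23
side [0.5 0.6] 124 0.13 0.23
side [0.6 0.6] 11 0.13 0.13
side [0.7 0.5] 58 0.13 0.13
side [0.7 0.6] 220 0.13 0.13
side [0.7 0.7] 31 0.13 0.13
side [0.8 0.5] 14 0.13 0.13
side [0.8 0.6] 89 0.13 0.13
```

Well: (0.646,0.235) from the dark mouth (30 mm wide in the top view) and from the square of its neighbours. The side dark-pixel estimate (y 0.254) is biased by the inner wall. Key: (0.520,-0.026,0.057). The tallest obstacle is the stand, 0.23 m high at x 0.4, y 0.6. I'll lift, then swing over on an arc at z≈0.28 with the fingers shut.

```bash
python3 -m handwheel '[[[0,0,-0.04],[0,0,0],0],[[0,0,-0.06],[0,0,0],0],[[-0.213,0.276,-0.06],[0,0,33],0],[[-0.213,0.276,-0.06],[0,0,33],0],[[-0.213,0.276,-0.06],[0,0,33],0],[[-0.213,0.276,-0.06],[0,0,33],0],[[-0.213,0.276,-0.06],[0,0,33],0],[[-0.213,0.276,-0.06],[0,0,33],0],[[-0.213,0.276,-0.06],[0,0,33],0],[[-0.63,0.551,-0.06],[0,0,75],0],[[-0.63,0.551,-0.06],[0,0,75],0],[[-0.63,0.551,-0.06],[0,0,75],0],[[-0.63,0.551,-0.06],[0,0,75],0],[[-0.63,0.551,-0.06],[0,0,75],0],[[-0.63,0.551,-0.06],[0,0,75],0],[[-0.63,0.551,-0.06],[0,0,75],0],[[-0.63,0.551,-0.06],[0,0,75],0],[[-0.63,0.551,-0.06],[0,0,75],0],[[-0.63,0.551,-0.06],[0,0,75],0],[[-0.63,0.551,-0.06],[0,0,75],0]]'
cat > st.py <<'E'
from bench import ctrl
import numpy as np,sys
from scipy.spatial.transform import Rotation as R
s=ctrl.sense();r=R.from_quat(s["ee_rot"])
print(s["clock"],np.round(s["position"],4),"q",np.round(s["joints"],2),"w",s["gripper_width"],"F",np.round(s["wrist_force"],2));print(np.round(r.as_matrix(),4).tolist())
for n,t in dict(tall=(.532,-.143,.119),well=(.646,.235,.105),key=(.520,-.0265,.057)).items():
    print(n,"tool delta to point",np.round(r.inv().apply(np.array(t)-s["position"]),4))
# turn that makes z down, x tool along world +x
print("turn",np.round((r.inv()*R.from_quat([1,0,0,0])).as_rotvec(degrees=True),2))
E
python3 st.py
```

```text
clock: 3.15
position: [0.5321, -0.1496, 0.2824]
ee_rot: [1.0, 0.0, -0.0, 0.002]
wrist_force: [-0.5, 0.6, -0.4]
gripper_width: 0.0002
3.15 [ 0.5321 -0.1496  0.2824] q [-0.49  0.16  0.78  1.6  -0.11  1.43  0.29] w 0.00017465753417447645 F [-0.52  0.63 -0.36]
[[1.0, 0.0005, -0.0002], [0.0005, -1.0, -0.0038], [-0.0002, 0.0038, -1.0]]
tall tool delta to point [-0.     -0.0073  0.1634]
well tool delta to point [ 0.1142 -0.3852  0.1759]
key tool delta to point [-0.012  -0.124   0.2249]
turn [0.22 0.01 0.03]
```

```bash
python3 -m handwheel '[[[0,-0.007,0.04],[0,0,0],0],[[0,-0.007,0.08],[0,0,0],0],[[0,-0.007,0.1],[0,0,0],0],[[0,-0.007,0.1],[0,0,0],0]]'; python3 st.py; python3 - <<'E'
from bench import ctrl
import cv2,numpy as np
for n in ("side","wrist","top"):
    m=ctrl.camera_model(n);im,d=ctrl.get_image(n)
    np.savez(f"{n}1.npz",im=im,d=d,K=m["intrinsics"],T=m["pose"])
    if n=="wrist": cv2.imwrite("pics/wrist1.png",im[:,:,::-1])
    if n=="side": cv2.imwrite("pics/side1.png",cv2.resize(im[120:330,180:460],None,fx=2.5,fy=2.5)[:,:,::-1])
E
```

```text
clock: 3.55
position: [0.5304, -0.1423, 0.1798]
ee_rot: [1.0, 0.0, -0.002, 0.002]
wrist_force: [-0.1, -0.2, 0.4]
gripper_width: 0.0004
3.55 [ 0.5304 -0.1423  0.1798] q [-0.48  0.23  0.75  1.75 -0.16  1.23  0.32] w 0.00038962277135282813 F [-0.14 -0.23  0.44]
[[1.0, 0.0008, -0.0049], [0.0008, -1.0, -0.0035], [-0.0049, 0.0035, -1.0]]
tall tool delta to point [0.0019 0.0005 0.0608]
well tool delta to point [ 0.1163 -0.3775  0.0729]
key tool delta to point [-0.0097 -0.1162  0.1225]
turn [0.2  0.28 0.05]
```

View pics/wrist1.png

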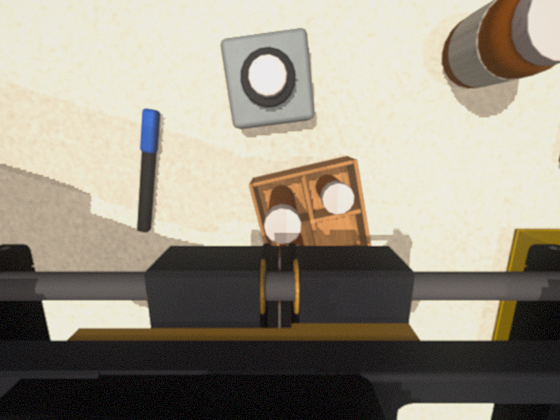

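View pics/side1.png

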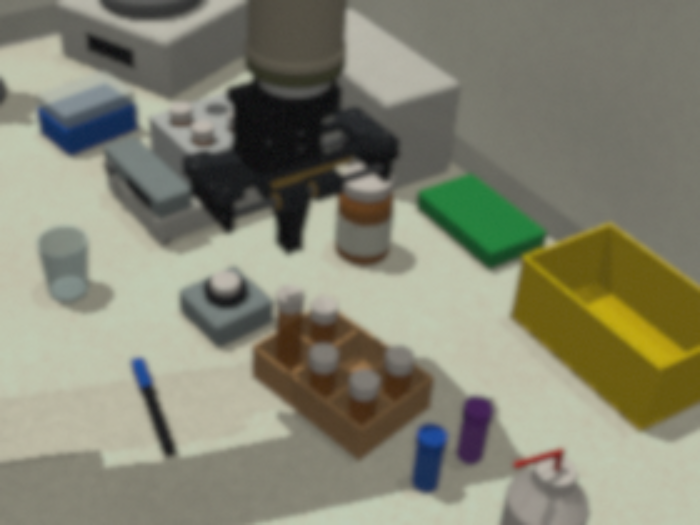

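The wrist view shows the tall cap at (283,224) right below the shut fingers, and the key at (267,75). In the side crop the tips hang directly over the cap at (290,293). I'll check both points against the wrist depth, then go down.

```bash
python3 - <<'E'
from h import *
C=cloud("wrist",1)
for n,u,v in(("tall",283,224),("key",267,75)):
    w=C[v-25:v+26,u-28:u+29].reshape(-1,3); z=np.nanmedian(C[v-4:v+5,u-4:u+5,2])
    w=w[abs(w[:,2]-z)<.003]; print(n,np.round((w.min(0)+w.max(0))/2,4),np.round(np.ptp(w,0),3))
E
python3 -m handwheel '[[[0.001,0.001,0.02],[0,0,0],0],[[0.001,0.001,0.037],[0,0.2,0],0],[[0.001,0.001,0.037],[0,0.2,0],0],[[0.001,0.001,0.037],[0,0.2,0],0]]'; python3 st.py
```

```text
tall [ 0.5335 -0.1414  0.1177] [0.028 0.028 0.005]
key [ 0.5211 -0.0254  0.0557] [0.032 0.033 0.005]
clock: 4.1
position: [0.5345, -0.1444, 0.1483]
ee_rot: [1.0, 0.0, 0.003, 0.002]
wrist_force: [-0.2, 0.3, -0.4]
gripper_width: 0.0004
4.1 [ 0.5345 -0.1444  0.1483] q [-0.46  0.27  0.75  1.79 -0.2   1.15  0.35] w 0.0004184022799856306 F [-0.22  0.3  -0.37]
[[1.0, 0.0006, 0.0067], [0.0006, -1.0, -0.004], [0.0067, 0.004, -1.0]]
tall tool delta to point [-0.0027 -0.0015  0.0293]
well tool delta to point [ 0.1114 -0.3795  0.0426]
key tool delta to point [-0.0151 -0.1183  0.0908]
turn [ 0.23 -0.38  0.04]
```

Wrist depth agrees with the earlier points. TCP is 29 mm above the cap; I'll go 7 mm lower and hold for 2+ s.

```bash
python3 -m handwheel '[[[-0.002,-0.002,0.007],[0,0,0],0],[[-0.002,-0.002,0.007],[0,0,0],0],[[-0.002,-0.002,0.007],[0,0,0],0],[[-0.002,-0.002,0.007],[0,0,0],0],[[-0.002,-0.002,0.007],[0,0,0],0],[[-0.002,-0.002,0.007],[0,0,0],0],[[-0.002,-0.002,0.007],[0,0,0],0],[[-0.002,-0.002,0.007],[0,0,0],0],[[-0.002,-0.002,0.007],[0,0,0],0],[[-0.002,-0.002,0.007],[0,0,0],0]]'; python3 st.py;  python3 -m handwheel '[[[0,0,0],[0,0,0],0],[[0,0,0],[0,0,0],0],[[0,0,0],[0,0,0],0],[[0,0,0],[0,0,0],0],[[0,0,0],[0,0,0],0],[[0,0,0],[0,0,0],0],[[0,0,0],[0,0,0],0],[[0,0,0],[0,0,0],0],[[0,0,0],[0,0,0],0],[[0,0,0],[0,0,0],0],[[0,0,0],[0,0,0],0],[[0,0,0],[0,0,0],0],[[0,0,0],[0,0,0],0],[[0,0,0],[0,0,0],0],[[0,0,0],[0,0,0],0]]'; python3 st.py
```

```text
clock: 5.1
position: [0.5325, -0.1424, 0.1413]
ee_rot: [1.0, 0.0, 0.003, 0.002]
wrist_force: [0.3, 0.2, 0.1]
gripper_width: 0.0006
5.1 [ 0.5325 -0.1424  0.1413] q [-0.46  0.27  0.74  1.8  -0.2   1.14  0.35] w 0.0005860665632894024 F [0.27 0.19 0.08]
[[1.0, 0.0006, 0.0065], [0.0006, -1.0, -0.004], [0.0065, 0.004, -1.0]]
tall tool delta to point [-0.0007  0.0005  0.0223]
well tool delta to point [ 0.1135 -0.3775  0.0355]
key tool delta to point [-0.013  -0.1163  0.0837]
turn [ 0.23 -0.37  0.04]
clock: 6.6
position: [0.5326, -0.1424, 0.1413]
ee_rot: [1.0, 0.0, 0.003, 0.002]
wrist_force: [0.1, 0.5, -0.5]
gripper_width: 0.0007
6.6 [ 0.5326 -0.1424  0.1413] q [-0.46  0.27  0.74  1.8  -0.2   1.14  0.35] w 0.0006681337737972947 F [ 0.12  0.46 -0.55]
[[1.0, 0.0006, 0.0066], [0.0006, -1.0, -0.004], [0.0066, 0.004, -1.0]]
tall tool delta to point [-0.0007  0.0005  0.0223]
well tool delta to point [ 0.1134 -0.3775  0.0355]
key tool delta to point [-0.013  -0.1163  0.0837]
turn [ 0.23 -0.38  0.03]
```

```bash
python3 -m handwheel '[[[0,0,-0.05],[0,0,0],0],[[0,0,-0.1],[0,0,0],0],[[0,0,-0.12],[0,0,0],0],[[0.113,-0.378,-0.12],[0,0,0],0],[[0.113,-0.378,-0.12],[0,0,0],0],[[0.113,-0.378,-0.12],[0,0,0],0],[[0.113,-0.378,-0.12],[0,0,0],0],[[0.113,-0.378,-0.12],[0,0,0],0],[[0.113,-0.378,-0.12],[0,0,0],0],[[0.113,-0.378,-0.12],[0,0,0],0],[[0.113,-0.378,-0.12],[0,0,0],0],[[0.113,-0.378,-0.12],[0,0,0],0],[[0.113,-0.378,-0.12],[0,0,0],0],[[0.113,-0.378,-0.12],[0,0,0],0],[[0.113,-0.378,-0.12],[0,0,0],0]]'; python3 st.py; python3 - <<'E'
from bench import ctrl
import cv2,numpy as np
for n in ("side","wrist"):
    m=ctrl.camera_model(n);im,d=ctrl.get_image(n)
    np.savez(f"{n}2.npz",im=im,d=d,K=m["intrinsics"],T=m["pose"])
    if n=="wrist": cv2.imwrite("pics/wrist2.png",im[:,:,::-1])
    if n=="side": cv2.imwrite("pics/side2.png",cv2.resize(im[80:290,140:420],None,fx=2.5,fy=2.5)[:,:,::-1])
E
```

```text
clock: 8.1
position: [0.6447, 0.2345, 0.2611]
ee_rot: [1.0, -0.001, 0.004, 0.002]
wrist_force: [-0.2, 0.2, -0.7]
gripper_width: 0.0004
8.1 [0.6447 0.2345 0.2611] q [-0.8   0.49  0.58  1.25 -0.26  1.47 -0.25] w 0.0004356110013682416 F [-0.21  0.16 -0.65]
[[1.0, -0.0015, 0.0071], [-0.0014, -1.0, -0.0039], [0.0071, 0.0039, -1.0]]
tall tool delta to point [-0.1132  0.3771  0.1427]
well tool delta to point [ 0.0002 -0.0011  0.1561]
key tool delta to point [-0.1258  0.2604  0.2042]
turn [ 0.23 -0.41 -0.08]
```

View pics/wrist2.png

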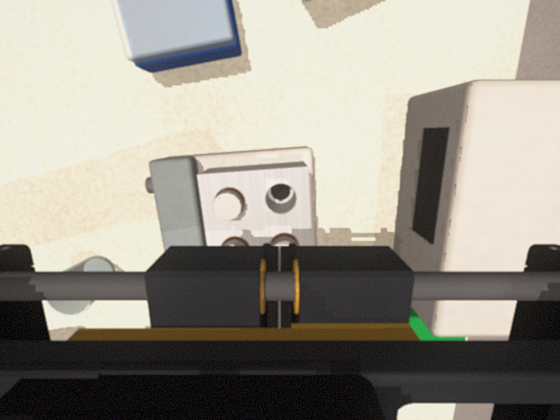

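View pics/side2.png

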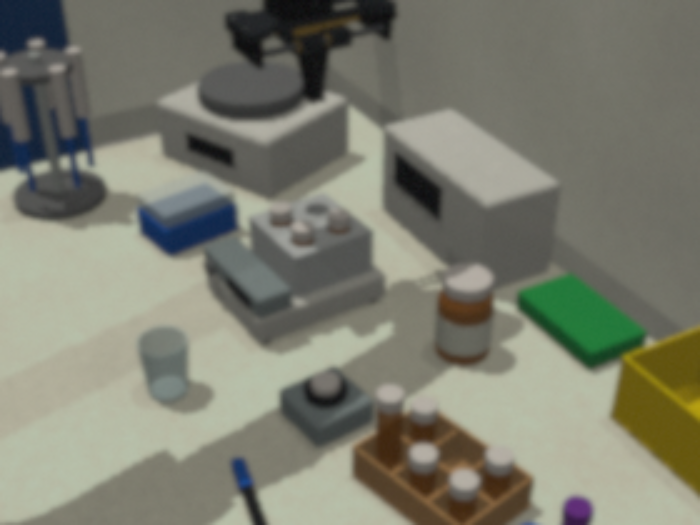

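In the wrist view the empty well is at (281,195), with a short cap beside it at (229,204). The side view has the tips above the well at (316,207 in the crop). I'll check its position from the wrist camera.

```bash
python3 - <<'E'
from h import *
im=load("wrist",2)[0]; cv2.imwrite("pics/wellw.png",cv2.resize(im[165:235,210:310],None,fx=7,fy=7,interpolation=2)[:,:,::-1])
for p in((281,195),(266,195),(296,195),(281,180),(281,211)): print(p,np.round(plane("wrist",*p,.105,2),4))
E
```

```text
(281, 195) [0.6477 0.2414 0.105 ]
(266, 195) [0.632  0.2415 0.105 ]
(296, 195) [0.6634 0.2413 0.105 ]
(281, 180) [0.6477 0.2572 0.105 ]
(281, 211) [0.6477 0.2241 0.105 ]
```

View pics/wellw.png

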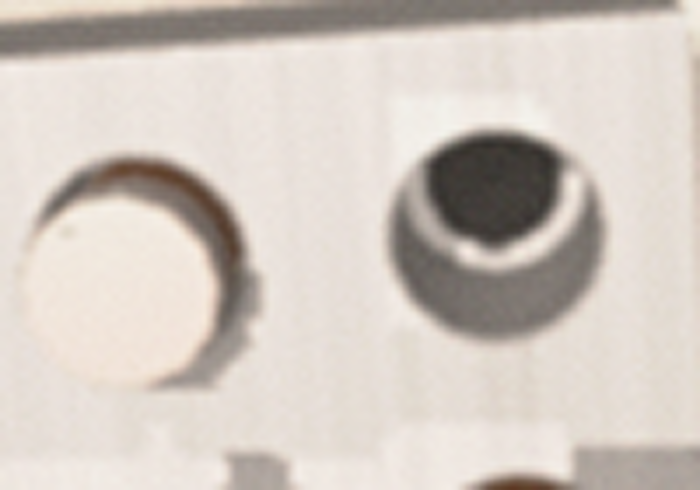

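The mouth centre at wrist (281,199) gives (0.647,0.237). I'll descend there to about 24 mm above it and hold.

```bash
python3 -m handwheel '[[[0.001,-0.002,0.04],[0,0,0],0],[[0.001,-0.002,0.08],[0,0,0],0],[[0.001,-0.002,0.105],[0,0,0],0],[[0.001,-0.002,0.12],[0,0,0],0],[[0.001,-0.002,0.12],[0,0,0],0],[[0.001,-0.002,0.12],[0,0,0],0]]'; python3 st.py
```

```text
clock: 8.8
position: [0.6472, 0.2365, 0.1425]
ee_rot: [1.0, -0.001, 0.004, 0.002]
wrist_force: [0.5, 0.8, 0.6]
gripper_width: 0.0003
8.8 [0.6472 0.2365 0.1425] q [-0.8   0.56  0.55  1.4  -0.29  1.25 -0.23] w 0.000276961640994987 F [0.53 0.84 0.65]
[[1.0, -0.0013, 0.0085], [-0.0013, -1.0, -0.003], [0.0085, 0.003, -1.0]]
tall tool delta to point [-0.1149  0.3795  0.0237]
well tool delta to point [-0.0015  0.0014  0.0375]
key tool delta to point [-0.1275  0.2629  0.0852]
turn [ 0.17 -0.49 -0.07]
```

```bash
python3 -m handwheel '[[[0,0,0.007],[0,0,0],0],[[0,0,0.014],[0,0,0],0],[[0,0,0.014],[0,0,0],0],[[0,0,0.014],[0,0,0],0],[[0,0,0.014],[0,0,0],0],[[0,0,0.014],[0,0,0],0],[[0,0,0.014],[0,0,0],0],[[0,0,0.014],[0,0,0],0],[[0,0,0.014],[0,0,0],0],[[0,0,0.014],[0,0,0],0],[[0,0,0.014],[0,0,0],0],[[0,0,0.014],[0,0,0],0]]'; python3 st.py;  python3 -m handwheel '[[[0,0,0],[0,0,0],0],[[0,0,0],[0,0,0],0],[[0,0,0],[0,0,0],0],[[0,0,0],[0,0,0],0],[[0,0,0],[0,0,0],0],[[0,0,0],[0,0,0],0],[[0,0,0],[0,0,0],0],[[0,0,0],[0,0,0],0],[[0,0,0],[0,0,0],0],[[0,0,0],[0,0,0],0],[[0,0,0],[0,0,0],0],[[0,0,0],[0,0,0],0],[[0,0,0],[0,0,0],0],[[0,0,0],[0,0,0],0],[[0,0,0],[0,0,0],0]]'; python3 st.py; python3 - <<'E'
from bench import ctrl
import cv2
im,d=ctrl.get_image("side"); cv2.imwrite("pics/side3.png",cv2.resize(im[80:290,140:420],None,fx=2.5,fy=2.5)[:,:,::-1])
E
```

```text
clock: 10.0
position: [0.6473, 0.2364, 0.1285]
ee_rot: [1.0, -0.001, 0.004, 0.001]
wrist_force: [-0.4, -0.8, 1.3]
gripper_width: 0.0002
10.0 [0.6473 0.2364 0.1285] q [-0.79  0.57  0.54  1.42 -0.3   1.23 -0.22] w 0.0002468577370956699 F [-0.37 -0.78  1.31]
[[1.0, -0.0014, 0.0085], [-0.0013, -1.0, -0.003], [0.0085, 0.0029, -1.0]]
tall tool delta to point [-0.1149  0.3796  0.0096]
well tool delta to point [-0.0015  0.0014  0.0235]
key tool delta to point [-0.1275  0.2629  0.0712]
turn [ 0.17 -0.49 -0.08]
clock: 11.5
position: [0.6473, 0.2364, 0.1285]
ee_rot: [1.0, -0.001, 0.004, 0.001]
wrist_force: [-0.0, 0.2, 0.5]
gripper_width: 0.0001
11.5 [0.6473 0.2364 0.1285] q [-0.79  0.57  0.54  1.42 -0.3   1.23 -0.22] w 0.0001017840178587337 F [-0.02  0.23  0.55]
[[1.0, -0.0013, 0.0085], [-0.0013, -1.0, -0.003], [0.0085, 0.0029, -1.0]]
tall tool delta to point [-0.1149  0.3796  0.0096]
well tool delta to point [-0.0015  0.0014  0.0235]
key tool delta to point [-0.1275  0.2629  0.0712]
turn [ 0.17 -0.49 -0.08]
```

View pics/side3.png

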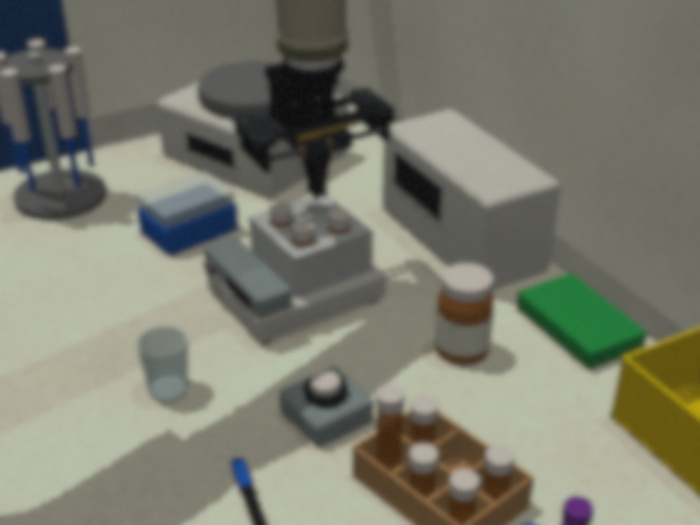

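The side crop shows the tips just over the empty well at (318,195). The hold lasted over 2 s with no contact force. Next is the key.

```bash
python3 -m handwheel '[[[0,0,-0.05],[0,0,0],0],[[0,0,-0.1],[0,0,0],0],[[0,0,-0.11],[0,0,0],0],[[-0.127,0.262,-0.11],[0,-0.5,0],0],[[-0.127,0.262,-0.11],[0,-0.5,0],0],[[-0.127,0.262,-0.11],[0,-0.5,0],0],[[-0.127,0.262,-0.11],[0,-0.5,0],0],[[-0.127,0.262,-0.11],[0,-0.5,0],0],[[-0.127,0.262,-0.11],[0,-0.5,0],0],[[-0.127,0.262,-0.11],[0,-0.5,0],0],[[-0.127,0.262,-0.11],[0,-0.5,0],0],[[-0.127,0.262,-0.08],[0,-0.5,0],0],[[-0.127,0.262,-0.04],[0,-0.5,0],0],[[-0.127,0.262,0],[0,-0.5,0],0],[[-0.127,0.262,0.02],[0,-0.5,0],0],[[-0.127,0.262,0.02],[0,-0.5,0],0],[[-0.127,0.262,0.02],[0,-0.5,0],0]]'; python3 st.py; python3 - <<'E'
from bench import ctrl
import cv2
im,d=ctrl.get_image("side"); cv2.imwrite("pics/side4.png",cv2.resize(im[120:330,180:460],None,fx=2.5,fy=2.5)[:,:,::-1])
E
```

```text
clock: 13.25
position: [0.5207, -0.0247, 0.1086]
ee_rot: [1.0, -0.0, -0.0, 0.002]
wrist_force: [0.3, 0.6, -0.1]
gripper_width: 0.0006
13.25 [ 0.5207 -0.0247  0.1086] q [-0.65  0.23  0.69  1.9  -0.16  1.06  0.1 ] w 0.000565972577700329 F [ 0.35  0.64 -0.06]
[[1.0, -0.0001, -0.0003], [-0.0002, -1.0, -0.0035], [-0.0003, 0.0035, -1.0]]
tall tool delta to point [ 0.0114  0.1183 -0.01  ]
well tool delta to point [ 0.1253 -0.2597  0.0026]
key tool delta to point [-0.0006  0.0016  0.0516]
turn [ 0.2   0.02 -0.01]
```

View pics/side4.png

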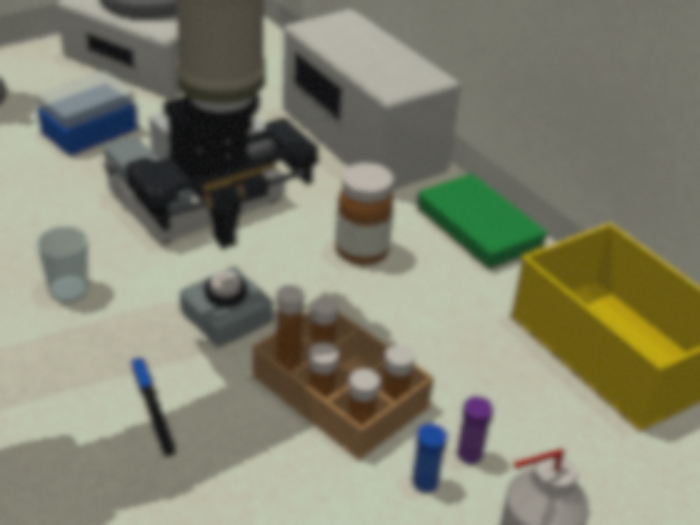

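The tips are centred over the key at (225,285 in the crop), and the gripper's long side runs clear of the tall vial. I'll approach, then press gradually.

```bash
python3 -m handwheel '[[[0,0.001,0.02],[0,0,0],0],[[0,0.001,0.035],[0,0,0],0],[[0,0.001,0.045],[0,0,0],0],[[0,0.001,0.045],[0,0,0],0],[[0,0.001,0.045],[0,0,0],0]]'; python3 -m handwheel '[[[0,0,0.004],[0,0,0],0],[[0,0,0.007],[0,0,0],0],[[0,0,0.01],[0,0,0],0],[[0,0,0.01],[0,0,0],0],[[0,0,0.01],[0,0,0],0]]'; python3 st.py
```

```text
clock: 13.8
position: [0.5218, -0.0259, 0.0652]
ee_rot: [1.0, -0.0, 0.001, 0.001]
wrist_force: [-0.0, -0.4, 0.8]
gripper_width: 0.0006
clock: 14.3
position: [0.5222, -0.0258, 0.0555]
ee_rot: [1.0, -0.0, 0.001, 0.001]
wrist_force: [-0.1, 0.2, 2.8]
gripper_width: 0.0007
14.3 [ 0.5222 -0.0258  0.0555] q [-0.62  0.32  0.67  1.95 -0.23  0.95  0.16] w 0.0007283899364618015 F [-0.13  0.23  2.75]
[[1.0, -0.0003, 0.0028], [-0.0002, -1.0, -0.0027], [0.0028, 0.0027, -1.0]]
tall tool delta to point [ 0.01    0.1173 -0.0632]
well tool delta to point [ 0.1239 -0.2607 -0.0499]
key tool delta to point [-0.0022  0.0007 -0.0016]
turn [ 0.16 -0.16 -0.01]
```

```bash
python3 -m handwheel '[[[0,0,0.002],[0,0,0],0],[[0,0,0.004],[0,0,0],0],[[0,0,0.004],[0,0,0],0]]'; python3 st.py|head -1;python3 -m handwheel '[[[0,0,0.001],[0,0,0],0],[[0,0,0.0015],[0,0,0],0],[[0,0,0.0015],[0,0,0],0]]'; python3 st.py|head -1
```

```text
clock: 14.6
position: [0.5222, -0.0259, 0.0515]
ee_rot: [1.0, -0.0, 0.001, 0.001]
wrist_force: [-1.1, 0.7, 4.0]
gripper_width: 0.0006
14.6 [ 0.5222 -0.0259  0.0515] q [-0.61  0.32  0.66  1.95 -0.24  0.95  0.16] w 0.000603887048220214 F [-1.11  0.66  4.05]
clock: 14.9
position: [0.5223, -0.0258, 0.0512]
ee_rot: [1.0, -0.0, 0.001, 0.001]
wrist_force: [-7.9, 1.3, 21.5]
gripper_width: 0.0008
14.9 [ 0.5223 -0.0258  0.0512] q [-0.61  0.32  0.66  1.95 -0.24  0.95  0.17] w 0.0007986417314590023 F [-7.91  1.33 21.54]
```

The key has bottomed: the tool stopped at 0.0512, 6 mm below the key top, and the force rose to 21 N. I'll hold briefly, then release and move clear.

```bash
python3 -m handwheel '[[[0,0,0],[0,0,0],0],[[0,0,0],[0,0,0],0],[[0,0,-0.01],[0,0,0],0],[[0,0,-0.03],[0,0,0],0],[[0,0,-0.07],[0,0,0],0],[[0,0,-0.12],[0,0,0],0],[[0,0,-0.17],[0,0,0],0],[[0,0,-0.2],[0,0,0],0],[[0,0,-0.2],[0,0,0],0],[[-0.06,-0.06,-0.2],[0,0,0],0],[[-0.06,-0.06,-0.2],[0,0,0],0],[[-0.06,-0.06,-0.2],[0,0,0],0],[[-0.06,-0.06,-0.2],[0,0,0],0],[[-0.06,-0.06,-0.2],[0,0,0],0]]'; python3 st.py; python3 - <<'E'
from bench import ctrl
from h import *
im,d=ctrl.get_image("side"); m=ctrl.camera_model("side"); np.savez("side5.npz",im=im,d=d,K=m["intrinsics"],T=m["pose"])
cv2.imwrite("pics/side5.png",im[:,:,::-1])
C=cloud("side",5)
for n in("tall","short1","warm1","key_top","jar","beaker","marker","tipbox","tape","washbottle"):
    for q in ctrl.cut_out("side",n)[:6]:
        P=C[q["region"]]; hi=P[P[:,2]>np.percentile(P[:,2],95)-.006]
        print(n,round(q["score"],2),np.round(q["point"]),np.round(np.median(hi,0),3))
a=load("side",0)[0].astype(int);e=(abs(a-im.astype(int)).sum(2)>70).astype(np.uint8)*255
cv2.imwrite("pics/diff5.png",e)
E
```

```text
clock: 16.3
position: [0.4621, 0.0336, 0.2507]
ee_rot: [1.0, -0.001, 0.001, 0.001]
wrist_force: [0.0, -0.7, 0.5]
gripper_width: 0.0004
16.3 [0.4621 0.0336 0.2507] q [-0.82 -0.09  0.62  1.85  0.06  1.36 -0.22] w 0.0004006744769395386 F [ 0.01 -0.73  0.5 ]
[[1.0, -0.0018, 0.0023], [-0.0018, -1.0, -0.002], [0.0024, 0.002, -1.0]]
tall tool delta to point [0.0699 0.1762 0.1322]
well tool delta to point [ 0.1832 -0.202   0.1457]
key tool delta to point [0.0576 0.0596 0.1939]
turn [ 0.11 -0.13 -0.1 ]
tall 0.62 [295. 250.] [ 0.534 -0.145  0.119]
tall 0.21 [260. 186.] [0.62  0.183 0.106]
short1 0.8 [353. 306.] [ 0.577 -0.33   0.07 ]
short1 0.79 [371. 294.] [ 0.636 -0.323  0.07 ]
short1 0.75 [336. 265.] [ 0.609 -0.233  0.074]
short1 0.74 [309. 250.] [ 0.584 -0.132  0.074]
short1 0.59 [325. 280.] [ 0.559 -0.244  0.074]
short1 0.47 [310. 270.] [ 0.543 -0.196  0.074]
warm1 0.53 [278. 169.] [0.653 0.176 0.125]
warm1 0.43 [260. 174.] [0.598 0.176 0.125]
key_top 0.46 [268. 235.] [ 0.519 -0.029  0.057]
key_top 0.22 [394. 331.] [ 0.592 -0.456  0.141]
jar 0.74 [325. 203.] [ 0.726 -0.     0.111]
jar 0.37 [305. 248.] [ 0.584 -0.132  0.074]
beaker 0.87 [206. 224.] [0.384 0.109 0.074]
beaker 0.5 [337. 265.] [ 0.609 -0.234  0.074]
beaker 0.45 [295. 248.] [ 0.534 -0.146  0.119]
marker 0.63 [239. 282.] [ 0.388 -0.118  0.015]
tipbox 0.77 [219. 168.] [0.532 0.418 0.068]
tape 0.84 [332. 372.] [ 0.468 -0.432  0.019]
washbottle 0.78 [394. 330.] [ 0.591 -0.456  0.141]
```

View pics/side5.png

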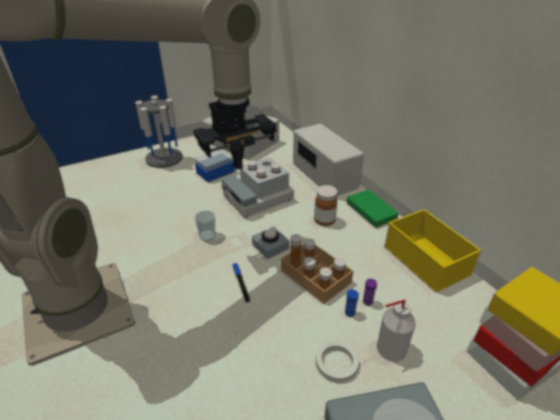

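The side view shows everything where it stood, the key up at z 0.057 (270,234), and the gripper free at (240,140). I'm handing in.

```bash
python3 -c "
from bench import ctrl
print(ctrl.sign_off())"
```

```text
the job is handed in; nothing more can be done
None
```

I did the three steps in order and handed the job in at about 16.5 s; the sign-off reports no verdict.

- **Tall vial:** with the fingers shut, I pointed straight down about 22 mm above its cap and held for 2.5 s, within about 1 mm of the measured centre.
- **Empty well:** I pointed about 23 mm above its mouth and held for over 2 s, within about 1–2 mm of the measured centre.
- **Log key:** I pressed it to its stop. The tool stopped about 6 mm below the key's rest height, and the force climbed from 4 N to 21 N. I then let it up and moved clear.

**Last checks:** the key is back up at 0.057 m, the wrist force is near zero, and the gripper is well above everything. Everything the network found stood where it had been, within 2–3 mm for the vials. The beaker's estimate shifted about 6 mm, most likely noise from its clear glass, since the arm never came near it. The tape and wash bottle had no starting measurement to compare with; they only look unmoved in the picture.

**Disagreements:**
- The side-camera estimate of the well was about 17 mm off in y, because it picked up the inner wall. I used the top and wrist views, which agreed.
- The key detector also reported the jar; I rejected that from the picture.
- In the last picture the detector found only two of the three heated vials.

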